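# Snap the parts-box lid shut all round

### The job

The lid of the small-parts box is on, but the four hinged sections of its rim are still standing up. Press each of the four sections down with the fingertips until it clicks shut and stays flush with the lid, then move clear. Only press: do not pick up, tip or shove the box, and leave the loose things round it where they lie.

Things in the scene. Friction and masses are not known exactly. Their poses are not given: they have to be found in the camera images.
- box: Small-parts box, grey plastic, 104 x 144 mm and 60 mm high, with a white lid 112 x 152 mm (centre panel and corners fixed), lid top 66 mm above the underside. About 1.4 kg, standing loose on the bench. Origin: centre of the underside; z up, x and y along the short and long side. Yaw within 0.6 rad of the robot's axes.
- front (a joint): White snap-down rim flap, 29 mm wide, along the box's near side (its -x), 92 mm long; hinged by its inner edge to the lid's centre panel. 0 = shut flush, up to 0.45 rad = fully up (outer edge 12 mm higher). Moves easily to 0.35 rad, there resists with about 6 N at the press point, then less; springs back up if let go above 0.15 rad, snaps to 0 and stays once pressed below that.
- front_press (a point): Press point on the upper face of the front section, at three small grip ribs, 20 mm out from its hinge; it moves with the section. When shut it lies at x, y = (-47, 0) mm in the box's frame, 66 mm above the underside.
- back (a joint): White snap-down rim flap, 29 mm wide, along the far side (+x of the box), 92 mm long; hinged by its inner edge to the lid's centre panel. 0 = shut flush, up to 0.45 rad = fully up (outer edge 12 mm higher). Moves easily to 0.35 rad, there resists with about 6 N at the press point, then less; springs back up if let go above 0.15 rad, snaps to 0 and stays once pressed below that.
- back_press (a point): Press point on the upper face of the back section, at three small grip ribs, 20 mm out from its hinge; it moves with the section. When shut it lies at x, y = (47, 0) mm in the box's frame, 66 mm above the underside.
- left (a joint): White snap-down rim flap, 29 mm wide, along the +y side of the box, 52 mm long; hinged by its inner edge to the lid's centre panel. 0 = shut flush, up to 0.45 rad = fully up (outer edge 12 mm higher). Moves easily to 0.35 rad, there resists with about 6 N at the press point, then less; springs back up if let go above 0.15 rad, snaps to 0 and stays once pressed below that.
- left_press (a point): Press point on the upper face of the left section, at three small grip ribs, 20 mm out from its hinge; it moves with the section. When shut it lies at x, y = (0, 67) mm in the box's frame, 66 mm above the underside.
- right (a joint): White snap-down rim flap, 29 mm wide, along the -y side of the box, 52 mm long; hinged by its inner edge to the lid's centre panel. 0 = shut flush, up to 0.45 rad = fully up (outer edge 12 mm higher). Moves easily to 0.35 rad, there resists with about 6 N at the press point, then less; springs back up if let go above 0.15 rad, snaps to 0 and stays once pressed below that.
- right_press (a point): Press point on the upper face of the right section, at three small grip ribs, 20 mm out from its hinge; it moves with the section. When shut it lies at x, y = (0, -67) mm in the box's frame, 66 mm above the underside.
- deburrer: Loose hand deburring tool with a blue handle, 15 x 126 x 15 mm, lying in front of the box; a bystander. Origin: centre of its underside.
- cleco_6: Loose brass-coloured sheet holder, 12 x 65 x 12 mm, lying beside the box on its right; a bystander. Origin: centre of its underside.
- bracket: Loose small aluminium angle bracket, 52 x 31 x 25 mm, lying beside the box on its left; a bystander. Origin: centre of its underside.

How it is judged (in metres and radians):
At the end, for the whole second after the job is handed in: All four rim sections are shut (each below 0.06 rad), the box stands level (within 0.05 rad), at rest, within 30 mm of where it started, and each loose bystander within 30 mm of where it started (value of joint each of front, back, left, right below 0.06 rad and distance of each of box, deburrer, cleco_6, bracket from where it was at the start of the episode below 0.03 m and angle between box's own z axis and vertical below 0.05 rad and linear speed of box below 0.02 m/s); the robot touches nothing.
It fails at once if the box is lifted off the bench by more than 12 mm (height (world z) of box above 0.012 m).
It fails at once if the box is tipped by more than 0.15 rad (angle between box's own z axis and vertical above 0.15 rad).
It fails at once if the box is shoved more than 40 mm (distance of box from where it was at the start of the episode above 0.04 m).
It fails at once if a loose bystander is picked up or pushed by more than 40 mm (distance of any of deburrer, cleco_6, bracket from where it was at the start of the episode above 0.04 m).
It also fails if it takes over 42 s, if anything falls off the work surface, if the arm or the gripper's body presses on something with over 40 N, if the wrist force passes 120 N, or if a joint passes its speed limit or range.

### The arm

A 6-joint arm with a two-finger parallel gripper is mounted at the origin on the work surface; the furniture and walls round the work are solid. World frame = base frame: x ahead of the robot, y to its left, z up, the work surface at z = 0. Lengths are in m, angles in degrees, forces in N, time in s.
With the tool pointing down it reaches from about 0.375 to 0.9 m from the base axis. Payload 3.1 kg.
Tool frame: the origin (TCP) lies midway between the tips of the shut fingers; the grasp point (between the pads) lies 19 mm behind it; z points along the fingers, y is the direction in which the jaws open and shut (so a half turn about z gives the same grasp; the last joint's range is limited). The gripper opens to 87 mm and grips with 3 to 60 N. Pads are 19 mm wide; open, the fingers measure 117 mm over their backs; the gripper's body (75 mm by 190 mm) begins 51 mm behind the grasp point.
Start: joints at [-75.888, 30.224, 82.088, -0, 67.689, -10.227], TCP at [0.258, -0.569, 0.223] pointing down, gripper open.
Joint ranges: [-176.69, 176.69], [-43.24, 126.21], [12.49, 139.97], [-82, 262], [0, 151.66], [-163.58, 163.58]. Speed limits (degrees/s): [159.86, 159.86, 180, 180, 180, 180].

### API

Orientations are given as a 3x3 rotation matrix whose columns are the frame's x, y, z axes.
In Python, from rig import status, vision, bot, models gives the robot as it stands.
- The arm moves only by the tool send_rows, never from a script. Its argument "moves" is a list of rows, each a list of 7 numbers: the shift along the tool's x, y, z in units of 25 mm (1.0 is 25 mm), then the turn, a rotation vector about the tool's x, y, z in units of 10 degrees (1.0 is 10 degrees), then the closure, from -1 (fully open) to 1 (shut), so that 0 is half open. In form: [[dx, dy, dz, rx, ry, rz, hand], ...]. A call has 1 to 12 rows; each row shifts and turns the commanded pose from where the row before left it, along the tool's axes as they then stand; what a row does not reach is not made up. A row lasts 1/8 s, in which the tool goes at most 62.5 mm and 10.7 degrees, less where a joint would pass 70% of its speed; a pose out of reach is approached as far as the arm can. A call is refused whole if a number of a shift passes 1 or a number of a turn 1, either way. A call with a gripper value outside its range is refused whole. The fingers move at their own pace and stop on an object; the grip force is fixed at half the most. Time passes only in rows, so rows that do not move let the fingers close. It gives the time, the measured TCP pose, the force and the opening at its end, in the units of the state.
- status.read_state(): the state, without advancing time (a new reading comes with each control period).
- vision.capture(name): name is "side" or "top" or "wrist"; returns a dict with "img" (480x640x3 uint8, red, green, blue), "depth" (480x640 float32, m along the optical axis (not along the pixel's ray), 0 where there is no reading), "fx", "fy", "cx", "cy" (pixels), "distortion" ([k1, k2, p1, p2, k3] as OpenCV has them; the pictures are not rectified), "pose" (4x4, takes a point from camera to world coordinates); the wrist camera has in their place "hand_eye" (4x4, takes a point from camera to tool coordinates, whose origin is the TCP and whose axes are the flange's). Camera axes: x right, y up, looking along -z (the intrinsics and any distortion apply to the point x, -y, -z); pixel columns grow to the right and rows downward; lengths in m; the calibration is good to about 2 mm. A picture is of the moment at which its call begins: read the wrist's pose just before it.
- bot.hand_in(): hands the job in, once; it reports no verdict.
Trained networks look in the newest picture that a camera, given by its name, has taken for a name from the list of things; names that differ only in an ending like _2 or _b are one class to them, and where a whole thing is asked for, a point or a joint stands for the part that bears it (a point fixed in the world has none). Each returns a list of dicts, best first, with "confidence" (0 to 1); they miss things now and then, are a little off and sometimes report something else, mostly with a low value. They report only what shows in the picture. A call takes as long as a camera call.
- models.masks_of(camera, name): "mask" (480x640 bool, what is visible of it) and "extent" ([left, top, right, bottom] in pixels, round what is visible of it).
- models.landmark_of(camera, name): "point" ([column, row] in pixels: a listed point, or the origin of a listed thing).
The state is a dict: "time_s": time; "joint_positions": joint angles; "qvel": joint speeds; "tau": joint torques, N m; "position": TCP position; "tcp_rot": TCP orientation; "force": force on the tool from outside, world axes, zero at the start; "moment": the same for the moment, N m; "opening": opening from 0.0 (shut) to 1.0 (fully open).
Only numpy, scipy, OpenCV 4.12 (cv2) and the standard library are available. Lean on these libraries where they do the work, as an engineer would, in place of code of your own. Each camera call takes 0.05 s, during which the arm holds its last target.

## Working session

There is one attempt and no reset: what is moved stays moved. The work goes in short steps, Python scripts to look and compute and a tool call to move; the robot and the scene stay as the last step left them, time stands still between calls to the robot, and variables do not carry over. Pictures are saved under pics/ and viewed, and the job is handed in when it is done.

Besides the shell and the picture viewer there is one more tool, called by a JSON object that holds its "method" and its "body", one argument or row to a line. send_rows: Moves the arm, as the interface text tells. Its arguments: {"type":"object","properties":{"moves":{"type":"array"}},"required":["moves"]}

```bash
mkdir -p pics; ls; python3 - <<'E'
from rig import status, vision, bot, models
import cv2
s=status.read_state(); print(s)
for n in ["side","top"]:
    c=vision.capture(n); cv2.imwrite(f"pics/{n}0.png",c["img"][:,:,::-1])
    print(n,c["fx"],c["fy"],c["cx"],c["cy"],c["distortion"],c["pose"])
    for k in ["front_press","back_press","left_press","right_press","box","deburrer","cleco_6","bracket"]:
        print(k,[(r["point"],round(r["confidence"],2)) for r in models.landmark_of(n,k)][:2])
E
```

```text
pics
{'time_s': 0.0, 'joint_positions': array([-7.58873023e+01,  3.02793627e+01,  8.21571859e+01, -1.01831727e-03,
        6.76880409e+01, -1.02277330e+01]), 'qvel': array([ 0.07110846,  0.03358412,  0.00221209,  0.06529722, -0.00678957,
        0.02618053]), 'tau': array([-8.55803501e-04, -4.40048110e+01, -1.76594925e+01,  6.31509768e-02,
        5.82430023e-02, -1.75057876e-04]), 'position': array([ 0.25743384, -0.5687119 ,  0.22156294]), 'tcp_rot': array([[ 9.11109978e-01,  4.12162965e-01, -5.46153204e-04],
       [ 4.12163161e-01, -9.11107622e-01,  2.10485580e-03],
       [ 3.69939261e-04, -2.14285935e-03, -9.99997636e-01]]), 'force': array([-0.50812967,  0.27018249,  0.04868198]), 'moment': array([ 0.03828   , -0.00576247,  0.02171063]), 'opening': 1.0043436039364777}
side 507.91376325166976 507.91376325166976 325.056080704806 234.03408026286553 [0.0247667 0.        0.        0.        0.       ] [[ 0.99924231 -0.00416088 -0.03869754  0.54585543]
 [-0.03473979  0.35295185 -0.93499633 -0.73174936]
 [ 0.01754878  0.93563223  0.35253987  0.36691042]
 [ 0.          0.          0.   
[... 236 characters left out ...]
, 298.6], 0.55)]
cleco_6 [([358.4, 321.5], 0.67)]
bracket []
top 485.00026061452684 485.00026061452684 315.1690812530939 242.96621690461612 [0.02131994 0.         0.         0.         0.        ] [[-0.00657651  0.99703835 -0.07662431  0.51267534]
 [-0.99918948 -0.00350888  0.04010066  0.06521781]
 [ 0.03971303  0.07682593  0.99625331  0.92143003]
 [ 0.          0.          0.          1.        ]]
front_press [([333.0, 267.2], 0.75)]
back_press [([318.5, 217.0], 0.61)]
left_press [([292.8, 253.0], 0.75)]
right_press [([358.3, 234.3], 0.92)]
box [([387.4, 220.1], 0.61), ([324.6, 242.6], 0.57)]
deburrer [([347.2, 298.7], 0.96)]
cleco_6 [([387.6, 221.7], 0.55)]
bracket [([254.7, 275.8], 0.95)]
```

```bash
cat > h.py <<'E'
import numpy as np, cv2
def K(c): return np.array([[c["fx"],0,c["cx"]],[0,c["fy"],c["cy"]],[0,0,1]])
def ray(c,uv,pose=None):
    P=c["pose"] if pose is None else pose
    u=cv2.undistortPoints(np.array([[uv]],float),K(c),np.array(c["distortion"]))[0,0]
    d=P[:3,:3]@np.array([u[0],-u[1],-1.]); return P[:3,3],d
def atz(c,uv,z,pose=None):
    o,d=ray(c,uv,pose); return o+d*(z-o[2])/d[2]
def bydepth(c,uv,pose=None):
    o,d=ray(c,uv,pose); x,y=int(round(uv[0])),int(round(uv[1]))
    return o+d*np.median(c["depth"][y-1:y+2,x-1:x+2])
def proj(c,p,pose=None):
    P=c["pose"] if pose is None else pose
    q=np.linalg.inv(P)@np.append(p,1); q=np.array([[q[0],-q[1],-q[2]]])
    return cv2.projectPoints(q,np.zeros(3),np.zeros(3),K(c),np.array(c["distortion"]))[0][0,0]
E
python3 - <<'E'
from rig import vision, models
from h import *
import cv2
for n in ["side","top"]:
    c=vision.capture(n)
    for k in ["front_press","back_press","left_press","right_press","deburrer","cleco_6","bracket"]:
        for r in models.landmark_of(n,k)[:1]: print(n,k,bydepth(c,r["point"]).round(4),atz(c,r["point"],.074).round(4))
    im=c["img"][:,:,::-1]; x0,y0=(200,150)
    cv2.imwrite(f"pics/{n}1.png",cv2.resize(im[y0:y0+200,x0:x0+260],None,fx=3,fy=3,interpolation=2))
E
```

```text
side front_press [0.542  0.0112 0.0707] [0.5421 0.003  0.074 ]
side back_press [0.6199 0.0248 0.0728] [0.6196 0.0218 0.074 ]
side left_press [0.5661 0.0668 0.0705] [0.5659 0.0573 0.074 ]
side right_press [ 0.6012 -0.0205  0.0657] [ 0.5997 -0.0401  0.074 ]
side deburrer [ 0.4816 -0.0562  0.0096] [ 0.4932 -0.178   0.074 ]
side cleco_6 [ 0.6201 -0.1181  0.0048] [ 0.6059 -0.2354  0.074 ]
top front_press [5.343e-01 5.000e-04 7.610e-02] [5.343e-01 4.000e-04 7.400e-02]
top back_press [ 5.282e-01 -1.000e-04  7.840e-02] [ 5.282e-01 -5.000e-04  7.400e-02]
top right_press [ 0.5958 -0.0531  0.0764] [ 0.5961 -0.0534  0.074 ]
top deburrer [ 0.4803 -0.0291  0.0159] [ 0.4823 -0.0231  0.074 ]
top cleco_6 [ 0.6251 -0.1091 -0.    ] [ 0.616  -0.0951  0.074 ]
top bracket [0.524  0.1404 0.0029] [0.5231 0.1346 0.074 ]
```

View pics/top1.png

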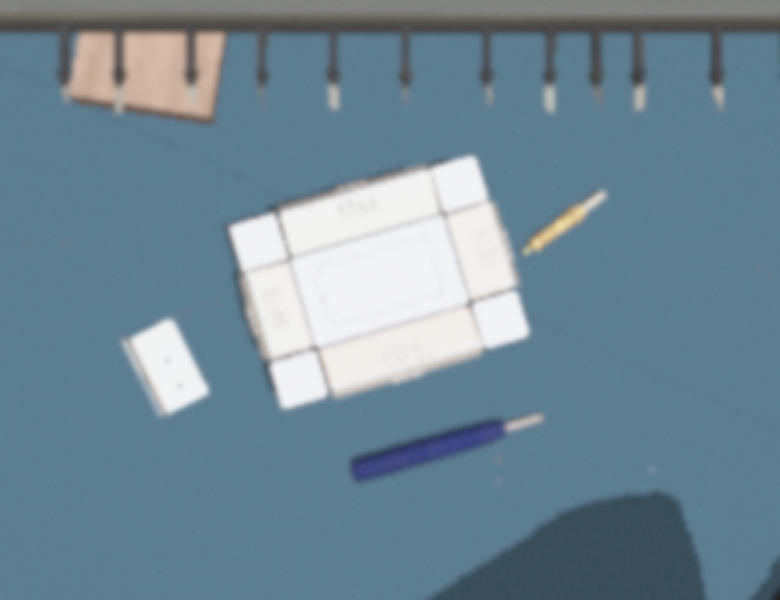

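View pics/side1.png

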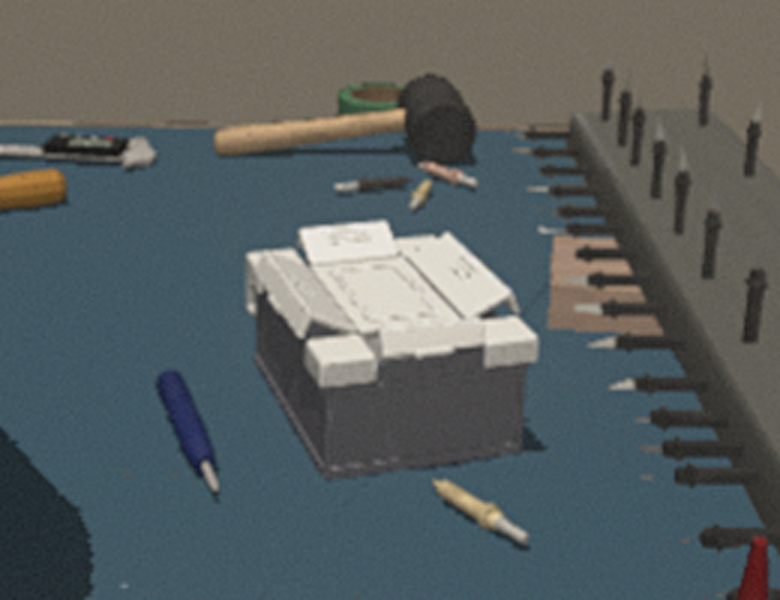

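View pics/side0.png

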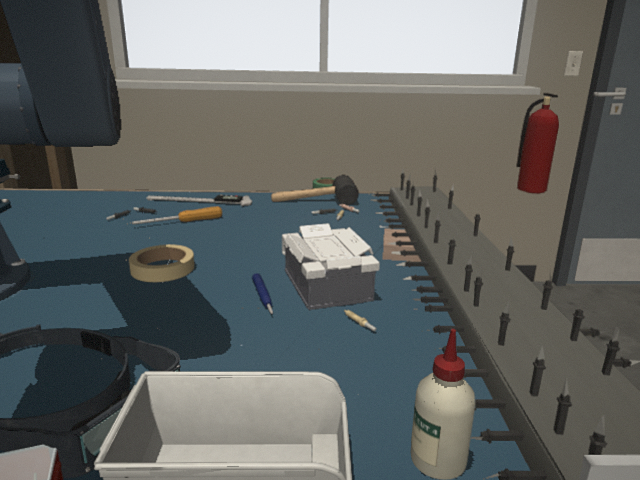

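The top crop shows the box lid corners at roughly (230,226), (475,156), (529,335) and (283,409), with flaps raised. The deburrer is in front, the cleco to the right, the bracket to the left, and a peg rack behind.

```bash
python3 - <<'E'
from rig import vision, models
from h import *
c=vision.capture("top")
P=np.array([atz(c,(200+a/3,150+b/3),.066) for a,b in [(230,226),(475,156),(529,335),(283,409)]])
print(P.round(4)); 
for i in range(4): print(np.linalg.norm(P[i]-P[(i+1)%4]))
# fit
L=np.array([[.056,.076],[.056,-.076],[-.056,-.076],[-.056,.076]])
Q=P[:,:2]; H=L.T@(Q-Q.mean(0)); th=np.arctan2(H[0,1]-H[1,0],H[0,0]+H[1,1]); C=Q.mean(0)
print("corner fit",C,np.degrees(th))
# depth cloud of lid
pts=[]
m=models.masks_of("top","box")[0]; print(m["confidence"],m["extent"])
for v,u in zip(*np.nonzero(m["mask"])):
    if c["depth"][v,u]>0:
        o,d=ray(c,(u,v)); pts.append(o+d*c["depth"][v,u])
pts=np.array(pts); R=np.array([[np.cos(th),-np.sin(th)],[np.sin(th),np.cos(th)]])
loc=(pts[:,:2]-C)@R
ctr=(abs(loc[:,0])<.02)&(abs(loc[:,1])<.04); print("panel z",np.median(pts[ctr,2]))
print(loc[pts[:,2]>.055].min(0),loc[pts[:,2]>.055].max(0))
def lab(n,x,y,z): print(n,(C+R@np.array([x,y])).round(4),proj(c,np.append(C+R@np.array([x,y]),z)).round(1))
for n,x,y in [("front",-.047,0),("back",.047,0),("left",0,.067),("right",0,-.067)]: lab(n,x,y,.074)
# side check
s=vision.capture("side")
for x,y in L: print(proj(s,np.append(C+R@[x,y],.066)).round(1), end=" ")
for n,x,y in [("front",-.045,0),("back",.045,0),("left",0,.065),("right",0,-.065)]: print(n,proj(s,np.append(C+R@np.array([x,y]),.074)).round(1))
# rack heights
for u,v in [(230,155),(320,155),(400,155),(320,120),(400,120),(300,130)]: print(bydepth(c,(u,v)).round(3))
t=s
for u,v in [(430,215),(450,250),(500,280),(478,215)]: print(bydepth(s,(u,v)).round(3))
E
```

```text
[[ 0.61    0.0988  0.066 ]
 [ 0.6517 -0.0469  0.066 ]
 [ 0.5448 -0.0775  0.066 ]
 [ 0.5023  0.0679  0.066 ]]
0.1515280190226168
0.11112908227270357
0.15153046520918936
0.11207309839427583
corner fit [0.57718669 0.01054165] 16.084194764266343
0.72 [275.9, 199.2, 375.2, 285.1]
panel z 0.06656585227312395
[-0.05801344 -0.07976293] [0.06137032 0.07959056]
front [ 0.532  -0.0025] [334.5 269. ]
back [0.6223 0.0236] [319.3 217.8]
left [0.5586 0.0749] [290.2 254. ]
right [ 0.5957 -0.0538] [363.2 232.7]
[342.2 227.5] [377.2 261.3] [304.2 270. ] [279.4 233.5] front [297.6 244.7]
back [352.1 239. ]
left [313.3 228.1]
right [339.1 257.6]
[0.737 0.182 0.062]
[0.738 0.021 0.063]
[ 0.738 -0.124  0.063]
[0.802 0.02  0.064]
[ 0.802 -0.125  0.064]
[0.783 0.057 0.064]
[0.783 0.18  0.063]
[ 0.757 -0.05   0.086]
[ 0.815 -0.105  0.064]
[0.835 0.069 0.1  ]
```

View pics/top0.png

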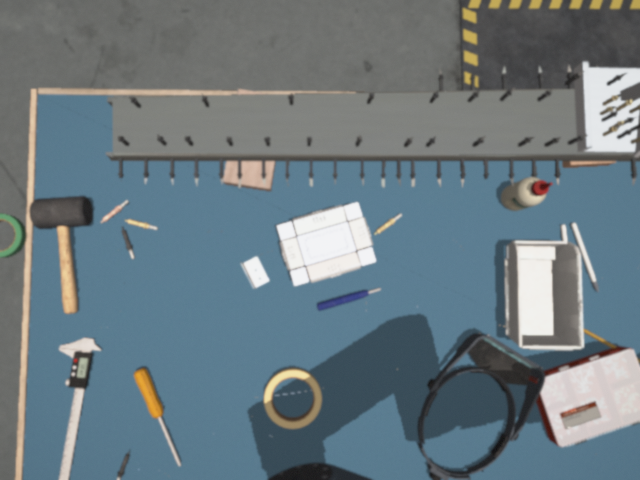

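```bash
python3 - <<'E'
from rig import vision
from h import *
c=vision.capture("top")
v,u=np.mgrid[0:480:3,0:640:3]; 
uv=np.stack([u.ravel(),v.ravel()],1).astype(float)
n=cv2.undistortPoints(uv[:,None],K(c),np.array(c["distortion"]))[:,0]
d=np.stack([n[:,0],-n[:,1],-np.ones(len(n))],1)@c["pose"][:3,:3].T
D=c["depth"][v.ravel(),u.ravel()]; p=c["pose"][:3,3]+d*D[:,None]; p=p[D>0]
H,_,_=np.histogram2d(p[:,0],p[:,1],1)
for x in np.arange(.2,.8,.05):
  print(round(x,2),[int(1000*max(p[(abs(p[:,0]-x)<.025)&(abs(p[:,1]-y)<.025),2],default=-1)) for y in np.arange(-.6,.2,.05)])
E
```

```text
0.2 [2, 3, 2, 39, 38, 22, 28, 18, 29, 28, 5, 4, 4, 3, 3, 4]
0.25 [1, 40, 40, 40, 40, 37, 30, 3, 3, 28, 3, 4, 312, 293, 264, 3]
0.3 [-1000, 39, 40, 40, 41, 52, 32, 3, 30, 27, 4, 4, 23, 27, 27, 5]
0.35 [7, 38, 40, 39, 50, 55, 32, 43, 40, 5, 3, 4, 4, 26, 26, 4]
0.4 [3, 41, 38, 77, 76, 77, 77, 53, 3, 4, 4, 4, 3, 3, 3, 4]
0.45 [3, 3, 4, 76, 11, 76, 79, 4, 3, 3, 3, 3, 16, 4, 4, 3]
0.5 [4, 3, 9, 76, 5, 78, 71, 3, 4, 4, 9, 17, 77, 78, 5, 17]
0.55 [2, 5, 10, 77, 16, 76, 75, 2, 4, 4, 66, 80, 79, 79, 79, 20]
0.6 [3, 5, 8, 55, 42, 58, 4, 4, 4, 5, 13, 80, 73, 78, 78, 3]
0.65 [3, 3, 4, 3, 79, 143, 3, 2, 3, 10, 11, 70, 81, 76, 4, 3]
0.7 [3, 49, 3, 6, 53, 118, 50, 49, 51, 53, 54, 49, 50, 52, 53, 51]
0.75 [42, 92, 106, 113, 110, 101, 66, 107, 67, 106, 66, 109, 67, 101, 110, 67]
0.8 [-1000, 115, 113, 95, 66, 67, 66, 67, 67, 67, 67, 68, 67, 67, 67, 69]
```

{"method": "send_rows", "body": {
  "moves": [
    [0,0,0,0,0,0.82,1],
    [0.99,-0.85,0,0,0,0,1],
    [0.99,-0.85,0,0,0,0,1],
    [0.99,-0.85,0,0,0,0,1],
    [0.99,-0.85,0,0,0,0,1],
    [0.99,-0.85,0,0,0,0,1],
    [0.99,-0.85,0,0,0,0,1],
    [0.99,-0.85,0,0,0,0,1],
    [0.99,-0.85,0,0,0,0,1],
    [0.99,-0.85,0,0,0,0,1],
    [0.99,-0.85,0,0,0,0,1],
    [0.99,-0.85,0,0,0,0,1]
  ]
}}

```text
time_s: 3.4
position: [0.4548, -0.2684, 0.2227]
tcp_rot: [[0.961, 0.278, 0.0], [0.278, -0.961, -0.0], [0.0, 0.0, -1.0]]
force: [0.2, 0.1, 0.1]
opening: 0.004
```

{"method": "send_rows", "body": {
  "moves": [
    [0.99,-0.85,0,0,0,0,1],
    [0.99,-0.85,0,0,0,0,1],
    [0.99,-0.85,0,0,0,0,1],
    [0.99,-0.85,0,0,0,0,1],
    [0.99,-0.85,0.5,0,0,0,1],
    [0.99,-0.85,0.8,0,0,0,1],
    [0.99,-0.85,0.8,0,0,0,1],
    [0.9,-0.8,0.8,0,0,0,1],
    [0,0,0.8,0,0,0,1],
    [0,0,0.4,0,0,0,1],
    [0,0,0,0,0,0,1]
  ]
}}

```text
time_s: 4.78
position: [0.5948, -0.0528, 0.1195]
tcp_rot: [[0.961, 0.278, -0.002], [0.278, -0.961, 0.0], [-0.001, -0.001, -1.0]]
force: [0.0, 0.5, -0.4]
opening: 0.005
```

```bash
cat > st.py <<'E'
from rig import status
import numpy as np
s=status.read_state(); C=np.array([.5772,.0105]); th=np.radians(16.08)
R=np.array([[np.cos(th),-np.sin(th)],[np.sin(th),np.cos(th)]])
print(s["time_s"],s["position"].round(4),"box",((s["position"][:2]-C)@R).round(4),"F",s["force"].round(1),s["opening"].round(2)); print(s["tcp_rot"].round(3).tolist(), np.degrees(np.arctan2(s["tcp_rot"][1,0],s["tcp_rot"][0,0])))
E
python3 st.py; python3 - <<'E'
from rig import vision
import cv2
for n in ["side","wrist"]:
    c=vision.capture(n); cv2.imwrite(f"pics/{n}2.png",c["img"][:,:,::-1])
E
```

```text
Traceback (most recent call last):
  File "st.py", line 5, in <module>
    print(s["time_s"],s["position"].round(4),"box",((s["position"][:2]-C)@R).round(4),"F",s["force"].round(1),s["opening"].round(2)); print(s["tcp_rot"].round(3).tolist(), np.degrees(np.arctan2(s["tcp_rot"][1,0],s["tcp_rot"][0,0])))
                                                                                                              ^^^^^^^^^^^^^^^^^^
AttributeError: 'float' object has no attribute 'round'
```

View pics/side2.png

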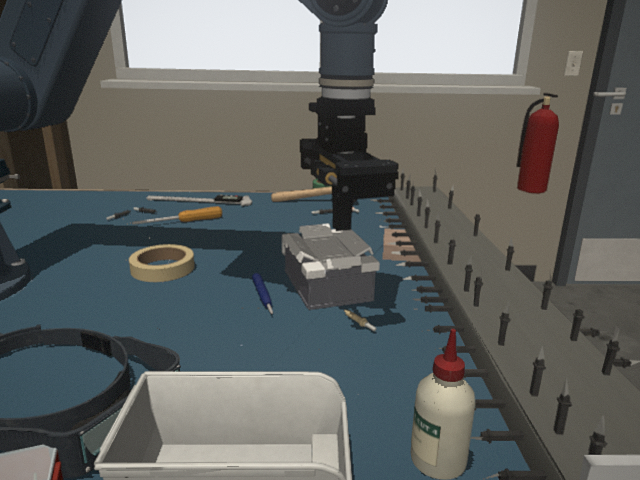

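View pics/wrist2.png

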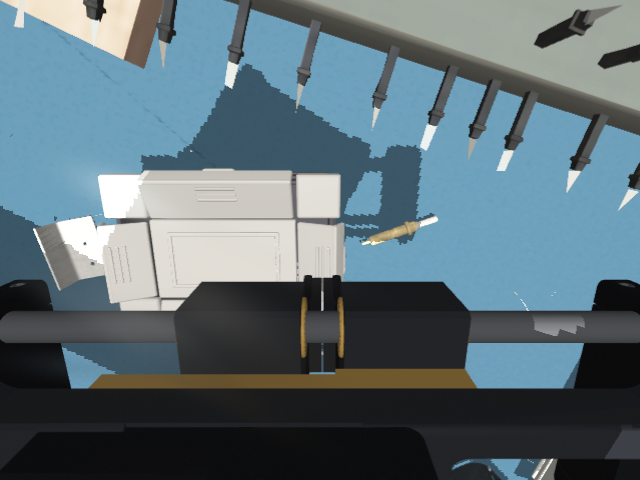

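{"method": "send_rows", "body": {
  "moves": [
    [0,0,0.8,0,0,0,1],
    [0,0,0.6,0,0,0,1],
    [0,0,0.3,0,0,0,1],
    [0,0,0.25,0,0,0,1],
    [0,0,0.15,0,0,0,1],
    [0,0,0,0,0,0,1]
  ]
}}

```text
time_s: 5.62
position: [0.5951, -0.0525, 0.0673]
tcp_rot: [[0.961, 0.278, -0.0], [0.278, -0.961, 0.0], [-0.0, -0.001, -1.0]]
force: [0.8, 0.8, 0.2]
opening: 0.008
```

{"method": "send_rows", "body": {
  "moves": [
    [0,0,0.1,0,0,0,1],
    [0,0,0.05,0,0,0,1],
    [0,0,0,0,0,0,1]
  ]
}}

```text
time_s: 6.0
position: [0.5955, -0.0526, 0.0659]
tcp_rot: [[0.961, 0.278, 0.001], [0.278, -0.961, -0.0], [0.001, 0.0, -1.0]]
force: [-3.6, 0.2, 12.4]
opening: 0.005
```

{"method": "send_rows", "body": {
  "moves": [
    [0,0,-0.6,0,0,0,1],
    [0,0,-1,0,0,0,1],
    [-0.62,-0.87,0,0,0,0,1],
    [-0.62,-0.87,0,0,0,0,1],
    [-0.62,-0.87,0,0,0,0,1],
    [0,0,0,0,0,0,1]
  ]
}}

```text
time_s: 6.75
position: [0.5307, -0.0017, 0.1041]
tcp_rot: [[0.96, 0.279, -0.002], [0.279, -0.96, 0.001], [-0.002, -0.001, -1.0]]
force: [0.6, -0.6, -1.0]
opening: 0.008
```

```bash
sed -i 's/s\["opening"\].round(2)/s["opening"]/' st.py; python3 st.py; python3 - <<'E'
from rig import vision
import cv2
c=vision.capture("side"); cv2.imwrite("pics/side3.png",cv2.resize(c["img"][190:340,220:420,::-1],None,fx=4,fy=4,interpolation=2))
E
```

```text
6.75 [ 0.5307 -0.0017  0.1041] box [-0.0481  0.0011] F [ 0.6 -0.6 -1. ] 0.007910883185900356
[[0.96, 0.279, -0.002], [0.279, -0.96, 0.001], [-0.002, -0.001, -1.0]] 16.227090314613985
```

View pics/side3.png

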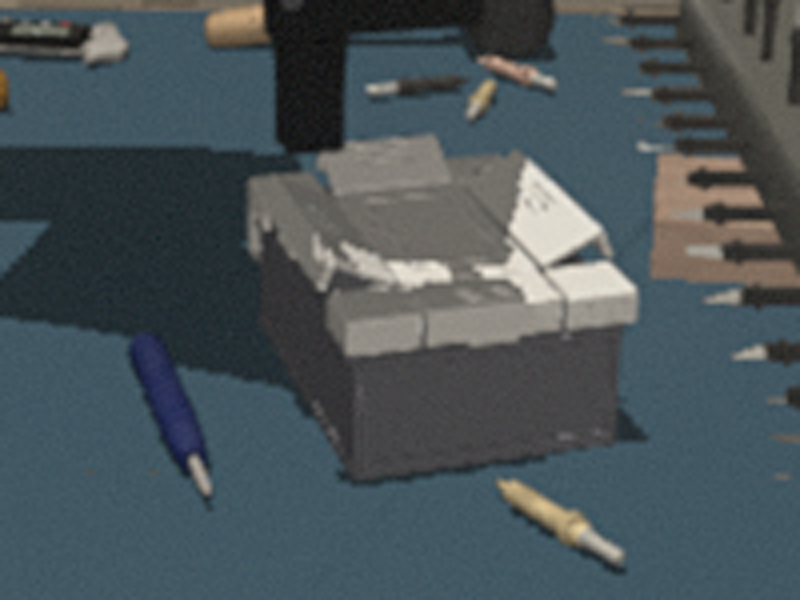

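The right section at crop (490,320) is now flush with its corners, while front, left and back are still up. Pressing the front next.

{"method": "send_rows", "body": {
  "moves": [
    [0.05,0,0.6,0,0,0,1],
    [0,0,0.4,0,0,0,1],
    [0,0,0.3,0,0,0,1],
    [0,0,0.2,0,0,0,1],
    [0,0,0.12,0,0,0,1],
    [0,0,0,0,0,0,1],
    [0,0,0,0,0,0,1]
  ]
}}

```text
time_s: 7.68
position: [0.5336, -0.0028, 0.0656]
tcp_rot: [[0.961, 0.278, 0.001], [0.278, -0.961, -0.001], [0.0, 0.001, -1.0]]
force: [-4.6, -0.4, 20.2]
opening: 0.001
```

{"method": "send_rows", "body": {
  "moves": [
    [0,0,-0.6,0,0,0,1],
    [0,0,-1,0,0,0,1],
    [0.61,-0.89,0,0,0,0,1],
    [0.61,-0.89,0,0,0,0,1],
    [0.61,-0.89,0,0,0,0,1],
    [0,0,0,0,0,0,1]
  ]
}}

```text
time_s: 8.43
position: [0.5598, 0.0758, 0.1033]
tcp_rot: [[0.96, 0.28, 0.001], [0.28, -0.96, 0.0], [0.001, 0.0, -1.0]]
force: [0.1, 0.2, 0.6]
opening: 0.003
```

```bash
python3 st.py
```

```text
8.425 [0.5598 0.0758 0.1033] box [0.0013 0.0676] F [0.1 0.2 0.6] 0.002815000822426034
[[0.96, 0.28, 0.001], [0.28, -0.96, 0.0], [0.001, 0.0, -1.0]] 16.289316865728917
```

{"method": "send_rows", "body": {
  "moves": [
    [-0.05,0,0.6,0,0,0,1],
    [0,0,0.4,0,0,0,1],
    [0,0,0.3,0,0,0,1],
    [0,0,0.2,0,0,0,1],
    [0,0,0.1,0,0,0,1],
    [0,0,0,0,0,0,1],
    [0,0,0,0,0,0,1]
  ]
}}

```text
time_s: 9.3
position: [0.5574, 0.0733, 0.0655]
tcp_rot: [[0.961, 0.278, -0.0], [0.278, -0.961, -0.001], [-0.001, 0.001, -1.0]]
force: [-4.6, 0.3, 17.0]
opening: 0.005
```

{"method": "send_rows", "body": {
  "moves": [
    [0,0,-0.6,0,0,0,1],
    [0,0,-1,0,0,0,1],
    [0.62,0.89,0,0,0,0,1],
    [0.62,0.89,0,0,0,0,1],
    [0.62,0.89,0,0,0,0,1],
    [0,0,0,0,0,0,1]
  ]
}}

```text
time_s: 10.05
position: [0.6231, 0.0209, 0.1034]
tcp_rot: [[0.961, 0.276, 0.003], [0.276, -0.961, -0.001], [0.002, 0.002, -1.0]]
force: [-0.1, -0.4, 1.0]
opening: 0.008
```

```bash
python3 st.py
```

```text
10.05 [0.6231 0.0209 0.1034] box [ 0.047  -0.0027] F [-0.1 -0.4  1. ] 0.007893737868418143
[[0.961, 0.276, 0.003], [0.276, -0.961, -0.001], [0.002, 0.002, -1.0]] 16.02761118825661
```

{"method": "send_rows", "body": {
  "moves": [
    [0,0,0.6,0,0,0,1],
    [0,0,0.4,0,0,0,1],
    [0,0,0.3,0,0,0,1],
    [0,0,0.2,0,0,0,1],
    [0,0,0.1,0,0,0,1],
    [0,0,0,0,0,0,1],
    [0,0,0,0,0,0,1]
  ]
}}

```text
time_s: 10.92
position: [0.6203, 0.0233, 0.0659]
tcp_rot: [[0.96, 0.278, -0.001], [0.278, -0.96, 0.0], [-0.001, -0.0, -1.0]]
force: [-5.1, 1.2, 16.3]
opening: 0.005
```

{"method": "send_rows", "body": {
  "moves": [
    [0,0,-0.8,0,0,0,1],
    [0,0,-1,0,0,0,1],
    [0,0,-1,0,0,0,1],
    [-1,0,-1,0,0,0,1],
    [-1,0.9,-1,0,0,0,1],
    [-1,1,-1,0,0,0,1],
    [-1,1,0,0,0,0,1],
    [-1,1,0,0,0,0,1],
    [-1,1,0,0,0,0,1],
    [-1,1,0,0,0,0,1],
    [-1,1,0,0,0,0,1],
    [0,1,0,0,0,0,1]
  ]
}}

```text
time_s: 12.42
position: [0.4818, -0.2231, 0.2079]
tcp_rot: [[0.961, 0.277, -0.002], [0.277, -0.961, 0.001], [-0.002, -0.002, -1.0]]
force: [0.5, -0.2, 0.3]
opening: 0.007
```

{"method": "send_rows", "body": {
  "moves": [
    [0,1,0,0,0,0,1],
    [0,1,0,0,0,0,1],
    [0,1,0,0,0,0,1],
    [0,0,0,0,0,0,1],
    [0,0,0,0,0,0,1]
  ]
}}

```text
time_s: 13.05
position: [0.5039, -0.2935, 0.2078]
tcp_rot: [[0.961, 0.278, -0.002], [0.278, -0.961, 0.002], [-0.001, -0.002, -1.0]]
force: [-0.1, 0.3, 0.4]
opening: 0.004
```

```bash
python3 st.py; python3 - <<'E'
from rig import vision, models
from h import *
c=vision.capture("side"); cv2.imwrite("pics/side4.png",cv2.resize(c["img"][190:340,220:420,::-1],None,fx=4,fy=4,interpolation=2))
c=vision.capture("top"); cv2.imwrite("pics/top4.png",cv2.resize(c["img"][150:350,200:460,::-1],None,fx=3,fy=3,interpolation=2))
C=np.array([.5772,.0105]); th=np.radians(16.08)
R=np.array([[np.cos(th),-np.sin(th)],[np.sin(th),np.cos(th)]])
for n,x,y in [("front",-.052,0),("back",.052,0),("left",0,.072),("right",0,-.072),("ctr",0,0),("corner",.045,.065),("corner",-.045,-.065)]:
    print(n,bydepth(c,proj(c,np.append(C+R@np.array([x,y]),.066))).round(4))
for k in ["deburrer","cleco_6","bracket"]: print(k,[r["point"] for r in models.landmark_of("top",k)][:1])
E
```

```text
13.05 [ 0.5039 -0.2935  0.2078] box [-0.1546 -0.2718] F [-0.1  0.3  0.4] 0.0037106055425485318
[[0.961, 0.278, -0.002], [0.278, -0.961, 0.002], [-0.001, -0.002, -1.0]] 16.150047268032083
front [ 0.5272 -0.0039  0.066 ]
back [0.627  0.025  0.0671]
left [0.5572 0.0797 0.0672]
right [ 0.597  -0.0585  0.0671]
ctr [0.5772 0.0105 0.066 ]
corner [0.6025 0.0854 0.0653]
corner [ 0.552  -0.0645  0.0658]
deburrer [[347.6, 299.0]]
cleco_6 [[387.7, 221.2]]
bracket [[256.2, 276.7]]
```

View pics/side4.png

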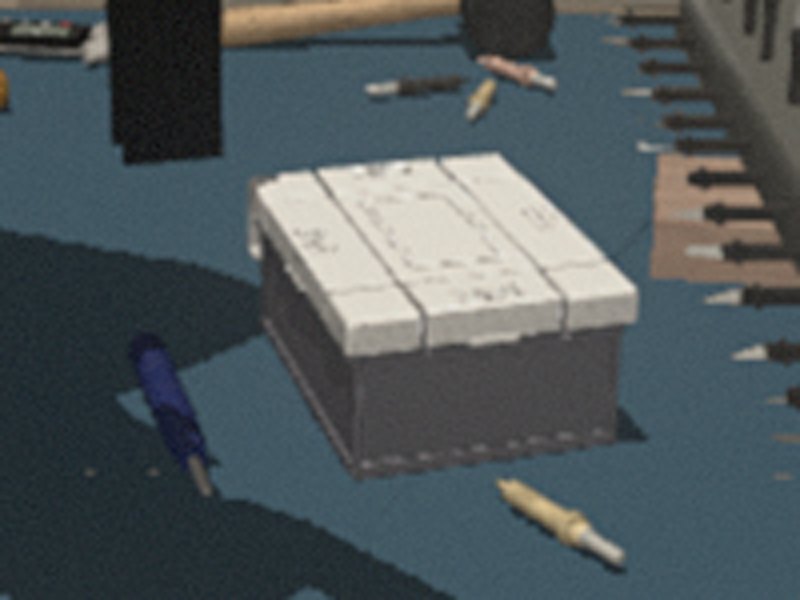

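View pics/top4.png

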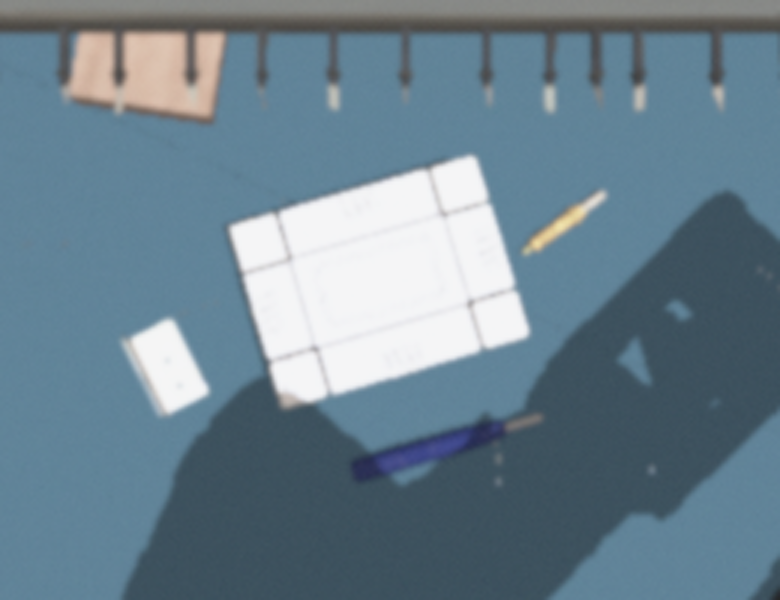

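Both pictures show the lid flat all round. Its corners are at the same pixels as before, (230,226), (475,156), (529,335) and (283,409), and the loose things haven't moved. The arm is clear.

```bash
python3 -c "
from rig import bot; print(bot.hand_in())"
```

```text
the job is handed in; nothing more can be done
None
```

I pressed all four rim sections shut with the closed fingertips, in the order right, front, left, back, then moved the arm clear and handed the job in at about 13 s.

- **Pressing:** each press ended with the fingertips at about 66 mm, the shut height, reading 12–20 N vertically.
- **Sections:** in the last top-camera depth readings, all four lie at 66–67 mm. The centre panel is at 66 mm and the two corners I checked are at 65–66 mm.
- **Box and loose things:** in the last pictures the box corners match their starting pixels. The deburrer, cleco and bracket show no visible shift; their detected points are within 2 pixels (about 3 mm) of the start.
- **Robot:** the gripper is about 0.2 m above the bench and 0.3 m from the box, with no contact force beyond noise.

No final check failed or disagreed. The early network landmarks for some press points were unreliable: the top view confused back with front and gave no depth-based position for left. I took the box pose from the lid corners instead; its sides came out within 1 mm of the given sizes.

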